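Stack the order and hold up its sample with tongs

TASK

Make up this order for its dispatch photo: set the two closed cartons with brown tape squarely, one on the other, on the blue-taped carton, which stays where it stands. Then take the tongs, close them on the polished copper bushing (no bare fingers on it) and hold it up over the middle of the column, well clear of the top carton; finish while still holding it there. Leave the brass ring, the jar and the screwdriver alone.

Things in the scene. Friction and masses are not known exactly. Their poses are not given: they have to be found in the camera images.
- carton_base: bottom carton of the column, closed cardboard box with blue tape along its top, 84 x 56 x 42 mm (x, y, z), about 0.8 kg; origin at the centre of the box, z up, x along its length. Stands on the table, always z = 0.021
- carton_a: first closed carton to stack, brown tape, 84 x 56 x 42 mm, about 0.25 kg; origin at the centre of the box, z up, x along its length. The two brown-taped cartons are alike and may be stacked in either order and either way round
- carton_b: second closed carton to stack, the same as carton_a; origin at the centre of the box, x along its length
- tongs_grip (a point): loose spring tongs (115 g, 182 mm long) lying level: point midway between the red grip pads, half-way up. x points from hinge to tips, z up. Hinge 90 mm behind, tip pads 75 mm ahead. Each red pad is 44 mm long, 16 mm high; open, their outer faces are 62 mm apart and lean out 0.1 rad, going parallel when squeezed to 44 mm. Squeezing the red pads closes the tips; let go, they spring open
- tongs_tip (a point): point midway between the black rubber tip pads (34 mm long, 16 mm high), 75 mm ahead of tongs_grip, same axes. Gap between the tips: 65 mm open; 52 mm with the red pads squeezed to 55 mm; 32 mm (touching the bushing) with the red pads at 44 mm
- tongs_left: left arm (+y side) of the tongs; origin on the hinge axis at the underside. The spring pushes each red pad outwards with about 2 N fully open, 4 N when squeezed to 55 mm, 7 to 8 N at 44 mm; squeezed to about 55 mm the tongs can be lifted and carried still open
- tongs_right: right arm of the tongs (-y side); origin on the hinge axis at the underside of the tongs
- rest: fixed white rest that carries the tongs; origin on the table below tongs_grip, x along the tongs. Foot plate 175 x 50 x 6 mm; two crossbars with tops 30 mm above the table, one under the hinge (x = -90 mm), one 86 mm wide at x = +45 mm, 14 mm thick. Between the bars nothing is higher than 6 mm, so fingers fit down beside the red pads
- bushing: polished copper bushing, cylinder 32 mm diameter, 36 mm high, about 80 g, standing upright on the stand; origin at its centre. To be touched with the tongs only
- stand: fixed round black stand under the bushing, 56 mm across the foot, 40 mm across the top, 25 mm high; origin at the centre of its underside on the table
- disc: bystander: loose flat brass ring, 76 mm diameter, 14 mm high; origin at the centre of its underside
- jar: bystander: small jar, 48 mm diameter, 60 mm high; origin at the centre of its underside
- driver: bystander: screwdriver lying on the table, about 200 mm long; origin under its middle
Not all that is in view belongs to the job. What is shaped like the carton_a but purple or turquoise is not meant.

How it is judged:
On the way, in this order (a step that is already met when the one before it is completed fails the run):
1. one brown-taped carton stands squarely on the blue-taped carton, released (((horizontal distance between carton_a and carton_base below 0.01 m and angle between the x axis of carton_a and the x axis of carton_base, either way round below 0.14 rad and z of carton_a in the frame of carton_base between 0.038 and 0.046 m and angle between carton_a's own z axis and vertical below 0.06 rad) or (horizontal distance between carton_b and carton_base below 0.01 m and angle between the x axis of carton_b and the x axis of carton_base, either way round below 0.14 rad and z of carton_b in the frame of carton_base between 0.038 and 0.046 m and angle between carton_b's own z axis and vertical below 0.06 rad)) and contact force between the fingers and carton_a below 0.1 N and contact force between the fingers and carton_b below 0.1 N), for 0.2 s.
2. the other brown-taped carton stands squarely on top of it, released (((horizontal distance between carton_a and carton_base below 0.01 m and angle between the x axis of carton_a and the x axis of carton_base, either way round below 0.14 rad and z of carton_a in the frame of carton_base between 0.038 and 0.046 m and angle between each of carton_a, carton_b's own z axis and vertical below 0.06 rad and horizontal distance between carton_b and carton_a below 0.01 m and angle between the x axis of carton_b and the x axis of carton_a, either way round below 0.14 rad and z of carton_b in the frame of carton_a between 0.038 and 0.046 m) or (horizontal distance between carton_b and carton_base below 0.01 m and angle between the x axis of carton_b and the x axis of carton_base, either way round below 0.14 rad and z of carton_b in the frame of carton_base between 0.038 and 0.046 m and angle between each of carton_b, carton_a's own z axis and vertical below 0.06 rad and horizontal distance between carton_a and carton_b below 0.01 m and angle between the x axis of carton_a and the x axis of carton_b, either way round below 0.14 rad and z of carton_a in the frame of carton_b between 0.038 and 0.046 m)) and contact force between the fingers and carton_a below 0.1 N and contact force between the fingers and carton_b below 0.1 N), for 0.2 s.
3. the bushing is lifted off its stand between the two arms of the tongs, which the gripper squeezes (contact force between bushing and tongs_left above 0.5 N and contact force between bushing and tongs_right above 0.5 N and contact force between the fingers and tongs_left above 1 N and contact force between the fingers and tongs_right above 1 N and z of bushing in the frame of stand above 0.06 m), for 0.2 s.
At the end, for the whole second after the job is handed in: Brown-taped cartons stacked on the blue one, each within 10 mm and 0.14 rad of the one below, released; blue one moved under 30 mm; gripper squeezes both tong arms, both arms press the bushing, its centre within 35 mm of the column's axis and over 160 mm above the table (column top: 126 mm) (all of step 2 and contact force between bushing and tongs_left above 0.5 N and contact force between bushing and tongs_right above 0.5 N and contact force between the fingers and tongs_left above 1 N and contact force between the fingers and tongs_right above 1 N and horizontal distance between bushing and carton_base below 0.035 m and height (world z) of bushing above 0.16 m and distance of carton_base from where it was at the start of the episode below 0.03 m and contact force between bushing and carton_a below 0.05 N and contact force between bushing and carton_b below 0.05 N and contact force between the fingers and bushing below 0.05 N); the arm keeps its last pose, push and grip.
It fails at once if the gripper or arm touches the bushing itself (contact force between any of the fingers, the arm and bushing above 0.5 N).
It fails at once if the brass ring, the jar or the screwdriver is moved by more than 25 mm (distance of any of disc, jar, driver from where it was at the start of the episode above 0.025 m).
It fails at once if the blue-taped carton is moved by more than 30 mm (distance of carton_base from where it was at the start of the episode above 0.03 m).
It also fails if it takes over 62 s, if anything falls off the work surface, if the arm or the gripper's body presses on something with over 40 N, if the wrist force passes 120 N, or if a joint passes its speed limit or range.

ROBOT

A 6-joint arm with a two-finger parallel gripper is mounted at the origin on the work surface. World frame = base frame: x ahead of the robot, y to its left, z up, the work surface at z = 0. Lengths are in m, angles in rad, forces in N, time in s.
With the tool pointing down it reaches from about 0.35 to 0.975 m from the base axis. Payload 4.9 kg.
Tool frame: the origin (TCP) lies midway between the tips of the shut fingers; the grasp point (between the pads) lies 19 mm behind it; z points along the fingers, y is the line along which they close (so a half turn about z gives the same grasp; the last joint's range is limited). The gripper opens to 85 mm and grips with 20 to 120 N. Pads are 22 mm wide; open, the fingers measure 114 mm over their backs; the gripper's body (76 mm by 85 mm) begins 54 mm behind the grasp point. The pads swing forward as they close: fully open they stand 13 mm farther back than shut.
Start: joints at [-1.394, 0.053, 1.613, -0, 1.476, -0.119], TCP at [0.182, -0.598, 0.231] pointing down, gripper open.
Joint ranges: [-3.01, 3.01], [-1.01, 2.22], [0.06, 2.58], [-1.02, 4.17], [0.09, 2.62], [-3.14, 3.14]. Speed limits (rad/s): [2.57, 2.57, 3.14, 3.14, 3.14, 3.14].

INTERFACE

Orientations are given as a rotation vector (axis times angle).
In Python, from station import telemetry, optics, ctrl gives the robot as it stands.
- The arm moves only by the shell command python3 -m pendant 'ROWS' [FORCE]. ROWS is JSON, one flat list of numbers, 7 for each row, row after row: the turn, a rotation vector about the tool's x, y, z as a fraction of full scale, then the shift along the tool's x, y, z as a fraction of full scale, then the opening, from 0 (shut) to 1 (fully open). In form: [ax, ay, az, tx, ty, tz, fingers, ax, ay, az, tx, ty, tz, fingers, ...]. A call has 1 to 12 rows; each row is the pose to reach, as a shift and turn from the pose commanded when the call began, along the tool's axes at that moment; what a row does not reach only later rows make up. Full scale, the value 1, is 300 mm for a shift and 30 degrees for a turn. A row lasts 1/8 s, in which the tool goes at most 62.5 mm and 10.7 degrees, less where a joint would pass 70% of its speed; a pose out of reach is approached as far as the arm can. A call with a number of a shift or a turn outside -1 to 1 is refused whole. A call with a gripper value outside its range is refused whole. The fingers move at their own pace and stop on an object; FORCE is the grip in N (left out, the last holds). Time passes only in rows, so rows that repeat a pose let the fingers close. It gives the time, the measured TCP pose, the force, the opening and the grip force at its end, in the units of the state.
- telemetry.get_obs(): the state, without advancing time (a new reading comes with each control period).
- optics.get_image(name): name is "side" or "top"; returns a dict with "image" (384x512x3 uint8, red, green, blue), "depth" (384x512 float32, m along the optical axis (not along the pixel's ray), 0 where there is no reading), "fx", "fy", "cx", "cy" (pixels), "rvec" (rotation vector, rad) and "tvec" (3), from world to camera coordinates, as OpenCV has them. Camera axes: x right, y down, z forward; pixel columns grow to the right and rows downward; lengths in m; the calibration is good to about 2 mm. A picture is of the moment at which its call begins.
- ctrl.finish_job(): hands the job in; it is judged then, once.
The state is a dict: "t": time; "q": joint angles; "dq": joint speeds; "effort": joint torques, N m; "tool_pos": TCP position; "tool_rot": TCP orientation; "contact_force": force on the tool from outside, world axes, zero at the start; "wrist_torque": the same for the moment, N m; "opening": finger opening in m; "grip_force": force on a finger pad.
Only numpy, scipy, OpenCV 4.12 (cv2) and the standard library are available. Lean on these libraries where they do the work, as an engineer would, in place of code of your own. Each camera call takes 0.05 s, during which the arm holds its last target. There are 200 camera calls.

## Working session

There is one attempt and no reset: what is moved stays moved. The work goes in short steps, Python scripts to look and compute and a shell command to move; the robot and the scene stay as the last step left them, time stands still between calls to the robot, and variables do not carry over. Pictures are saved under pics/ and viewed, at most 14 in all, crops included, and the job is handed in when it is done.

```bash
mkdir -p pics
cat > h.py <<'E'
import numpy as np, cv2, json
from scipy.spatial.transform import Rotation as R
from station import telemetry, optics, ctrl
def grab(n):
    d=optics.get_image(n); np.savez('/tmp/'+n,**d); return d
def load(n): return dict(np.load('/tmp/'+n+'.npz'))
def cloud(d):
    z=d['depth']; v,u=np.indices(z.shape)
    P=np.stack([(u-d['cx'])/d['fx']*z,(v-d['cy'])/d['fy']*z,z],-1)
    M=R.from_rotvec(np.ravel(d['rvec'])).as_matrix()
    W=(P-np.ravel(d['tvec']))@M   # R^T (p-t)
    W[z==0]=np.nan
    return W
def save(im,name,s=1.5):
    cv2.imwrite('pics/'+name,cv2.resize(im[:,:,::-1],None,fx=s,fy=s,interpolation=cv2.INTER_CUBIC))
E
python3 - <<'E'
from h import *
for n in('top','side'):
    d=grab(n); save(d['image'],n+'0.png')
    print(n,d['fx'],-R.from_rotvec(np.ravel(d['rvec'])).as_matrix().T@np.ravel(d['tvec']))
o=telemetry.get_obs();print(o)
E
```

```text
top 471.5045516036217 [ 0.45469897 -0.04626884  1.5485983 ]
side 406.48451593907936 [0.24030717 0.73415096 0.93392632]
{'t': 0.1, 'q': array([-1.39395659e+00,  5.33262135e-02,  1.61415596e+00,  5.09237372e-05,
        1.47604122e+00, -1.19010661e-01]), 'dq': array([-3.27327782e-05, -2.23799119e-03, -2.14345034e-03, -1.64277448e-04,
       -4.01947581e-04, -9.68271945e-04]), 'effort': array([-6.40897397e-04, -3.94902456e+01, -3.71366394e+01, -2.44492994e-04,
        3.87814376e-03, -6.88987129e-06]), 'tool_pos': array([ 0.18212701, -0.59727605,  0.23016448]), 'tool_rot': array([-3.10537415e+00, -4.62735529e-01,  8.08369543e-06]), 'contact_force': array([ 0.52167518, -0.02851134,  0.22588851]), 'wrist_torque': array([ 0.01225949,  0.01246208, -0.00162983]), 'grip_force': 0.0, 'opening': 0.08502085281250402}
```

View pics/top0.png

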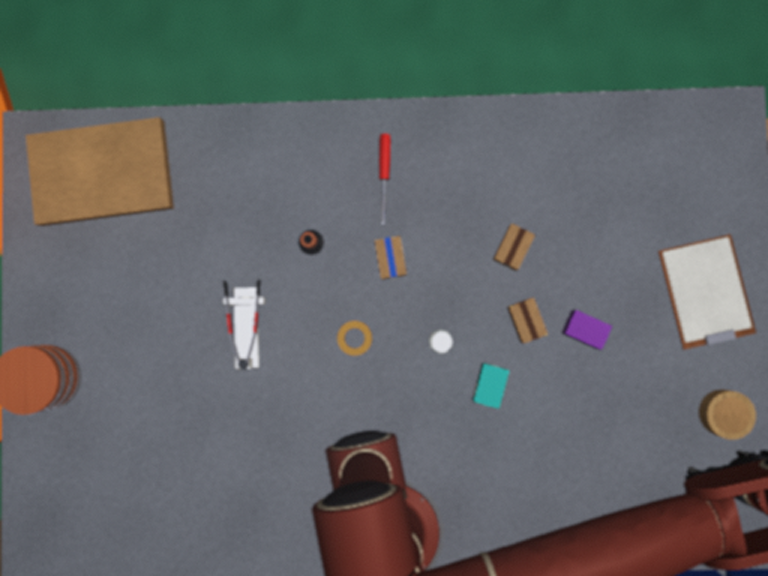

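View pics/side0.png

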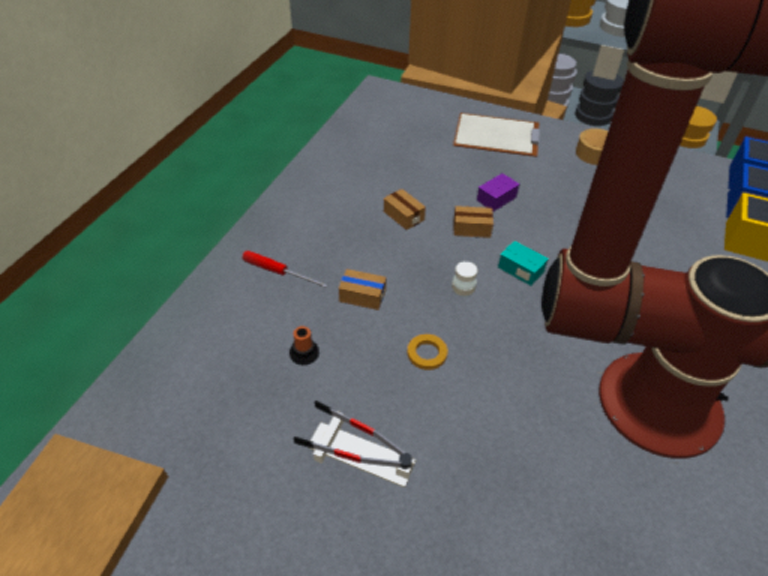

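The top view (768x576 scale) shows the blue-taped carton at (391,257), the brown-taped cartons at (515,247) and (528,320), the tongs from hinge (243,364) to tips (243,285), the bushing at (310,241), the ring at (354,338), the jar at (441,342) and the driver at (384,180). The side view shows the same layout.

```bash
cat >> h.py <<'E'
def box(d,u,v,z0,z1,r=30):
    "top-face rectangle near world-known pixel (native px)"
    W=cloud(d); m=np.zeros(W.shape[:2],bool); m[max(0,v-r):v+r,max(0,u-r):u+r]=1
    m&=(W[...,2]>z0)&(W[...,2]<z1)
    n,l,s,c=cv2.connectedComponentsWithStats(m.astype(np.uint8))
    k=1+np.argmax(s[1:,4]); P=W[l==k]
    (cx,cy),(w,h),a=cv2.minAreaRect((P[:,:2]*1000).astype(np.float32))
    if w<h: w,h,a=h,w,a+90
    return np.round([cx,cy,np.median(P[:,2])*1000,w,h,(a+90)%180-90],1),len(P)
E
python3 - <<'E'
from h import *
d=load('top')
W=cloud(d); print(np.nanmedian(W[230:260,330:380,2]))
for n,(u,v),z in [('base',(391,257),(.03,.05)),('A',(515,247),(.03,.05)),('B',(528,320),(.03,.05)),('bush',(310,241),(.05,.07)),('stand',(310,241),(.01,.07)),('ring',(354,338),(.008,.03)),('jar',(441,342),(.05,.07)),('tongs',(243,325),(.032,.06)),('rest',(243,325),(.003,.06))]:
    print(n,*box(d,int(u/1.5),int(v/1.5),*z,r=24 if n not in('tongs','rest')else 36))
im=d['image'];hsv=cv2.cvtColor(im,cv2.COLOR_RGB2HSV)
m=((hsv[...,0]<8)|(hsv[...,0]>172))&(hsv[...,1]>150)&(hsv[...,2]>60); 
n,l,s,c=cv2.connectedComponentsWithStats(m[180:250,140:185].astype(np.uint8))
for k in range(1,n):
    if s[k,4]>5: print('red',s[k],np.nanmedian(W[180:250,140:185][l==k],axis=0))
c=im[150:260,130:230];save(c,'t1.png',6)
E
```

```text
0.000691678237042271
base [589.5 -16.3  42.1  84.7  56.    8. ] 456
A [ 604.6 -281.5   41.5   84.3   56.4  -28. ] 465
B [ 446.4 -304.8   41.9   84.2   57.4   18.5] 478
bush [629.9 157.7  61.5  29.7  29.4  -1.5] 81
stand [628.3 158.7  56.8  49.3  37.3 -53.2] 148
ring [418.7  67.3  14.2  75.3  71.6  89.1] 278
jar [ 407.3 -118.7   60.1   40.    39.9  -46.5] 149
tongs [454.7 306.1  44.3 185.3  78.   -1.6] 285
rest [456.4 316.    9.9 200.5 112.   -1.4] 1006
red [12 30  2 11 14] [0.4581892  0.33001259 0.04528936]
```

View pics/t1.png

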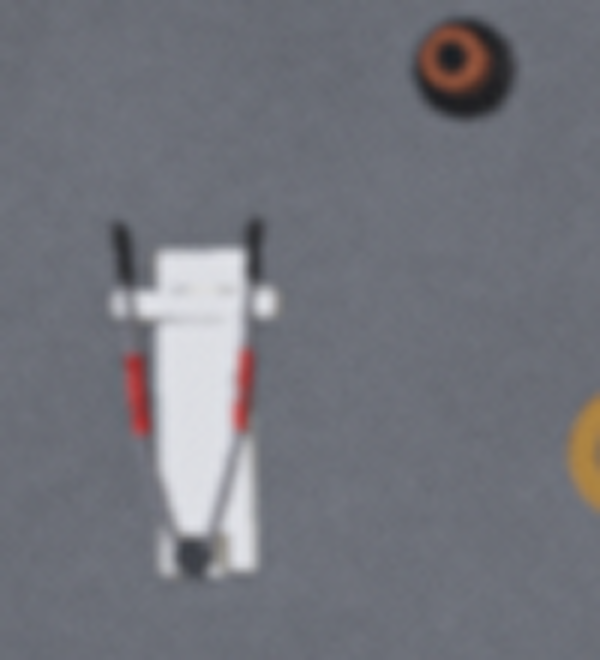

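The crop shows the tongs pointing along about +x, with the red pads at crop (138,395) and (243,390), the hinge at (193,555) and the tips at (122,250) and (256,250). The bushing top is at (452,60).

```bash
cat >> h.py <<'E'
def go(*wps):
    "wps: (x,y,z mm,yaw deg) TCP targets -> row values from the present pose"
    o=telemetry.get_obs(); R0=R.from_rotvec(o['tool_rot']); p=o['tool_pos']
    print('t',round(o['t'],2),'tcp',np.round(p*1000,1),'yaw',np.round(np.degrees(np.arctan2(*R0.as_matrix()[[1,0],0])),1),'open',round(o['opening']*1000,1),'F',np.round(o['contact_force'],1),'grip',round(o['grip_force'],1))
    for x,y,z,a in wps:
        h=np.radians(a)/2; Rt=R.from_rotvec(np.pi*np.array([np.cos(h),np.sin(h),0]))
        print((x,y,z,a),np.round(np.r_[np.degrees((R0.inv()*Rt).as_rotvec())/30,R0.inv().apply(np.array([x,y,z])/1000-p)/.3],3).tolist())
E
python3 - <<'E'
from h import *
go((314,-450,200,18),(446,-305,120,18.5))
E
```

```text
t 0.1 tcp [ 182.1 -597.3  230.2] yaw 17.0 open 85.0 F [ 0.5 -0.   0.2] grip 0.0
(314, -450, 200, 18) [-0.004, -0.001, -0.035, 0.564, -0.341, 0.101]
(446, -305, 120, 18.5) [-0.004, -0.001, -0.052, 1.125, -0.675, 0.369]
```

```bash
python3 -m pendant '[0,0,-0.052,0.564,-0.341,0.1,1, 0,0,-0.052,0.564,-0.341,0.1,1, 0,0,-0.052,0.564,-0.341,0.1,1, 0,0,-0.052,1,-0.6,0.369,1, 0,0,-0.052,1,-0.6,0.369,1, 0,0,-0.052,1,-0.6,0.369,1, 0,0,-0.052,1,-0.6,0.369,1]'
python3 - <<'E'
from h import *
go((446,-305,120,18.5),(446,-305,12,18.5))
E
```

```text
t: 0.98
tool_pos: [0.4167, -0.3339, 0.117]
tool_rot: [-3.094, -0.512, 0.005]
contact_force: [-0.2, -0.2, -0.3]
opening: 0.0856
grip_force: 0.0
t 0.97 tcp [ 416.7 -333.9  117. ] yaw 18.8 open 85.6 F [-0.2 -0.2 -0.3] grip 0.0
(446, -305, 120, 18.5) [-0.012, 0.005, 0.01, 0.123, -0.06, -0.01]
(446, -305, 12, 18.5) [-0.012, 0.005, 0.01, 0.124, -0.058, 0.35]
```

```bash
python3 -m pendant '[0,0,0.01,0.123,-0.059,0.1,1, 0,0,0.01,0.123,-0.059,0.1,1, 0,0,0.01,0.123,-0.059,0.37,1, 0,0,0.01,0.123,-0.059,0.37,1, 0,0,0.01,0.123,-0.059,0.37,1, 0,0,0.01,0.123,-0.059,0.37,1, 0,0,0.01,0.123,-0.059,0.37,0.4, 0,0,0.01,0.123,-0.059,0.37,0.4, 0,0,0.01,0.123,-0.059,0.37,0.4, 0,0,0.01,0.123,-0.059,0.37,0.4]' 30
python3 - <<'E'
from h import *
go((446,-305,140,18.5),(589.5,-16.3,140,8))
E
```

```text
t: 2.22
tool_pos: [0.4469, -0.3103, 0.0113]
tool_rot: [3.101, 0.497, 0.002]
contact_force: [-1.1, 1.0, 6.1]
opening: 0.0556
grip_force: 33.9
t 2.23 tcp [ 446.9 -310.3   11.3] yaw 18.2 open 55.6 F [-1.1  1.   6.1] grip 33.9
(446, -305, 140, 18.5) [0.003, -0.002, -0.01, 0.003, -0.017, -0.429]
(589.5, -16.3, 140, 8) [0.003, -0.002, 0.34, 0.758, -0.782, -0.429]
```

```bash
python3 -m pendant '[0,0,0,0,0,-0.1,0.4, 0,0,0,0,0,-0.42,0.4, 0,0,0,0,0,-0.42,0.4, 0,0,0.34,0.758,-0.782,-0.42,0.4, 0,0,0.34,0.758,-0.782,-0.42,0.4, 0,0,0.34,0.758,-0.782,-0.42,0.4, 0,0,0.34,0.758,-0.782,-0.42,0.4, 0,0,0.34,0.758,-0.782,-0.42,0.4, 0,0,0.34,0.758,-0.782,-0.42,0.4, 0,0,0.34,0.758,-0.782,-0.42,0.4, 0,0,0.34,0.758,-0.782,-0.42,0.4]'
python3 - <<'E'
from h import *
go((589.5,-16.3,100,8),(589.5,-16.3,54,8))
d=grab('side'); save(d['image'][90:250,150:310],'s1.png',4)
E
```

```text
t: 3.6
tool_pos: [0.5881, -0.0169, 0.1352]
tool_rot: [3.134, 0.218, -0.002]
contact_force: [-0.6, -1.3, -3.2]
opening: 0.0554
grip_force: 33.6
t 3.6 tcp [588.1 -16.9 135.2] yaw 7.9 open 55.4 F [-0.6 -1.3 -3.2] grip 33.6
(589.5, -16.3, 100, 8) [0.001, 0.002, -0.002, 0.005, -0.001, 0.117]
(589.5, -16.3, 54, 8) [0.001, 0.002, -0.002, 0.005, -0.001, 0.271]
```

View pics/s1.png

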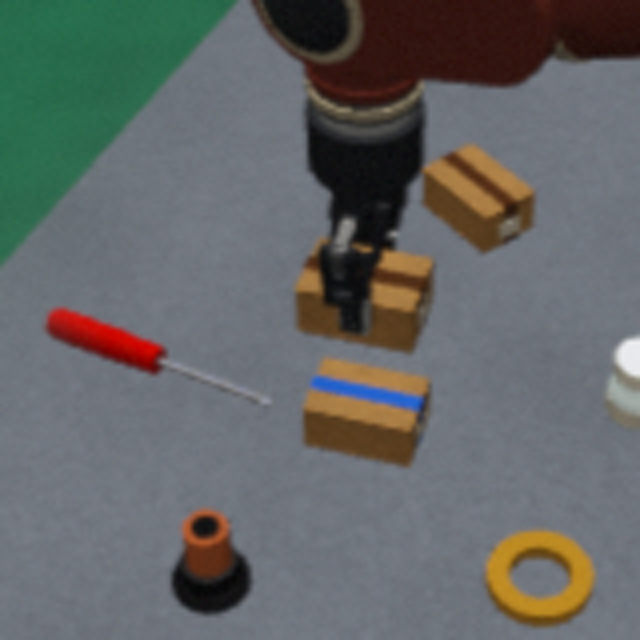

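The carton hangs level over the blue one at crop (365,300), with the fingers centred on it. The blue-taped carton is at (365,410).

```bash
python3 -m pendant '[0,0,0,0.005,-0.001,0.15,0.4, 0,0,0,0.005,-0.001,0.25,0.4, 0,0,0,0.005,-0.001,0.272,0.4, 0,0,0,0.005,-0.001,0.272,0.4, 0,0,0,0.005,-0.001,0.272,0.4]'
python3 - <<'E'
from h import *
go((589.5,-16.3,54,8))
E
```

```text
t: 4.28
tool_pos: [0.5909, -0.016, 0.0552]
tool_rot: [3.134, 0.218, 0.003]
contact_force: [-0.3, 0.3, -2.5]
opening: 0.0555
grip_force: 33.8
t 4.28 tcp [590.9 -16.   55.2] yaw 8.0 open 55.5 F [-0.3  0.3 -2.5] grip 33.8
(589.5, -16.3, 54, 8) [0.001, -0.004, -0.001, -0.005, 0.0, 0.004]
```

```bash
python3 -m pendant '[0,0,0,-0.005,0,0.008,0.4, 0,0,0,-0.005,0,0.008,0.4, 0,0,0,-0.005,0,0.008,0.4]'; python3 -m pendant '[0,0,0,0,0,0,0.5, 0,0,0,0,0,0,0.7, 0,0,0,0,0,0,1, 0,0,0,0,0,0,1, 0,0,0,0,0,0,1, 0,0,0,0,0,-0.2,1, 0,0,0,0,0,-0.3,1, 0,0,0,0,0,-0.3,1]'
python3 - <<'E'
from h import *
go((600,-150,140,-10),(604.6,-281.5,140,-28))
E
```

```text
t: 4.65
tool_pos: [0.5901, -0.0158, 0.0533]
tool_rot: [3.133, 0.219, 0.005]
contact_force: [0.3, -1.2, 5.1]
opening: 0.0552
grip_force: 34.7
t: 5.65
tool_pos: [0.591, -0.0158, 0.1453]
tool_rot: [3.132, 0.219, 0.01]
contact_force: [0.5, -0.4, -0.4]
opening: 0.0853
grip_force: 0.0
t 5.65 tcp [591.  -15.8 145.3] yaw 8.0 open 85.3 F [ 0.5 -0.4 -0.4] grip 0.0
(600, -150, 140, -10) [0.002, -0.013, 0.6, -0.033, 0.447, 0.018]
(604.6, -281.5, 140, -28) [-0.0, -0.013, 1.2, -0.078, 0.883, 0.019]
```

```bash
python3 -m pendant '[0,0,1,-0.078,0.883,0.02,1, 0,0,1,-0.078,0.883,0.02,1, 0,0,1,-0.078,0.883,0.02,1, 0,0,1,-0.078,0.883,0.02,1, 0,0,1,-0.078,0.883,0.02,1, 0,0,1,-0.078,0.883,0.02,1, 0,0,1,-0.078,0.883,0.02,1]'
python3 - <<'E'
from h import *
go((604.6,-281.5,90,-28),(604.6,-281.5,6,-28))
d=grab('top')
print(box(d,261,171,.075,.1,24))
save(d['image'][110:230,220:380],'t2.png',4)
E
```

```text
t: 6.52
tool_pos: [0.6022, -0.2792, 0.1346]
tool_rot: [-3.083, 0.597, 0.002]
contact_force: [0.9, 0.2, 0.6]
opening: 0.0857
grip_force: 0.0
t 6.53 tcp [ 602.2 -279.2  134.6] yaw -21.9 open 85.7 F [0.9 0.2 0.6] grip 0.0
(604.6, -281.5, 90, -28) [-0.001, 0.003, 0.203, 0.01, 0.004, 0.149]
(604.6, -281.5, 6, -28) [-0.001, 0.003, 0.203, 0.011, 0.004, 0.429]
(array([590.5, -13.5,  84.2,  84.4,  56.1,   7.8]), 485)
```

View pics/t2.png

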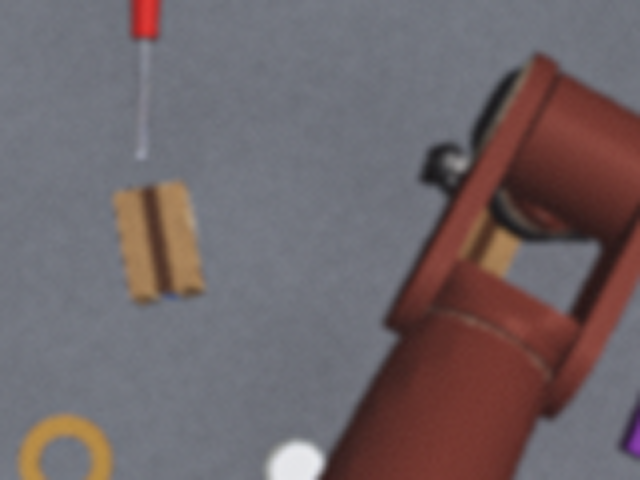

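The first carton sits squarely on the blue one at crop (158,240): (590.5, -13.5) mm, yaw 7.8°. Next is the second brown carton, under the gripper.

```bash
python3 -m pendant '[0,0,0.203,0.01,0.004,0.1,1, 0,0,0.203,0.01,0.004,0.15,1, 0,0,0.203,0.01,0.004,0.3,1, 0,0,0.203,0.01,0.004,0.42,1, 0,0,0.203,0.01,0.004,0.42,1, 0,0,0.203,0.01,0.004,0.42,1, 0,0,0.203,0.01,0.004,0.42,0.4, 0,0,0.203,0.01,0.004,0.42,0.4, 0,0,0.203,0.01,0.004,0.42,0.4, 0,0,0.203,0.01,0.004,0.42,0.4, 0,0,0.203,0.01,0.004,0.42,0.4]'
python3 - <<'E'
from h import *
go((600,-281,180,-2),(590.5,-16.5,180,8))
E
```

```text
t: 7.95
tool_pos: [0.6061, -0.2841, 0.012]
tool_rot: [3.047, -0.762, 0.005]
contact_force: [0.0, 1.1, 6.4]
opening: 0.0553
grip_force: 33.8
t 7.95 tcp [ 606.1 -284.1   12. ] yaw -28.1 open 55.3 F [0.  1.1 6.4] grip 33.8
(600, -281, 180, -2) [0.002, -0.006, -0.869, -0.021, 0.001, -0.56]
(590.5, -16.5, 180, 8) [0.002, -0.006, -1.202, -0.464, -0.762, -0.562]
```

```bash
python3 -m pendant '[0,0,0,0,0,-0.1,0.4, 0,0,0,0,0,-0.3,0.4, 0,0,0,0,0,-0.56,0.4, 0,0,0,0,0,-0.56,0.4, 0,0,-1,-0.464,-0.762,-0.56,0.4, 0,0,-1,-0.464,-0.762,-0.56,0.4, 0,0,-1,-0.464,-0.762,-0.56,0.4, 0,0,-1,-0.464,-0.762,-0.56,0.4, 0,0,-1,-0.464,-0.762,-0.56,0.4, 0,0,-1,-0.464,-0.762,-0.56,0.4, 0,0,-1,-0.464,-0.762,-0.56,0.4]'
python3 - <<'E'
from h import *
go((592.5,-16.2,105,8),(592.5,-16.2,94.5,8))
E
```

```text
t: 9.32
tool_pos: [0.5895, -0.0175, 0.177]
tool_rot: [3.141, 0.05, -0.001]
contact_force: [-0.1, -0.5, -1.6]
opening: 0.0551
grip_force: 33.1
t 9.32 tcp [589.5 -17.5 177. ] yaw 1.8 open 55.1 F [-0.1 -0.5 -1.6] grip 33.1
(592.5, -16.2, 105, 8) [0.001, 0.002, -0.205, 0.01, -0.004, 0.24]
(592.5, -16.2, 94.5, 8) [0.001, 0.002, -0.205, 0.01, -0.004, 0.275]
```

```bash
python3 -m pendant '[0,0,-0.205,0.01,-0.004,0.1,0.4, 0,0,-0.205,0.01,-0.004,0.2,0.4, 0,0,-0.205,0.01,-0.004,0.25,0.4, 0,0,-0.205,0.01,-0.004,0.27,0.4, 0,0,-0.205,0.01,-0.004,0.27,0.4, 0,0,-0.205,0.01,-0.004,0.27,0.4]'
python3 - <<'E'
from h import *
go((592.5,-16.2,94.5,8))
d=grab('side'); W=cloud(d); np.save('/tmp/W',W)
E
```

```text
t: 10.07
tool_pos: [0.5935, -0.0151, 0.0978]
tool_rot: [3.133, 0.221, 0.004]
contact_force: [-0.6, 0.3, -1.4]
opening: 0.0554
grip_force: 33.2
t 10.07 tcp [593.5 -15.1  97.8] yaw 8.1 open 55.4 F [-0.6  0.3 -1.4] grip 33.2
(592.5, -16.2, 94.5, 8) [0.001, -0.004, 0.002, -0.004, 0.003, 0.011]
```

```bash
python3 -m pendant '[0,0,0,-0.004,0.004,0.006,0.4, 0,0,0,-0.004,0.004,0.012,0.4, 0,0,0,-0.004,0.004,0.012,0.4]'; python3 -m pendant '[0,0,0,0,0,0,0.5, 0,0,0,0,0,0,0.7, 0,0,0,0,0,0,1, 0,0,0,0,0,0,1, 0,0,0,0,0,0,1, 0,0,0,0,0,-0.15,1, 0,0,0,0,0,-0.3,1, 0,0,0,0,0,-0.3,1]'
python3 - <<'E'
from h import *
go((590,160,185,4),(460,308,185,-1.6))
E
```

```text
t: 10.5
tool_pos: [0.5925, -0.0161, 0.0959]
tool_rot: [3.134, 0.221, 0.003]
contact_force: [-5.1, 1.3, 9.1]
opening: 0.0553
grip_force: 34.5
t: 11.5
tool_pos: [0.5945, -0.0166, 0.1885]
tool_rot: [3.132, 0.221, 0.014]
contact_force: [-0.2, -0.0, -0.9]
opening: 0.0854
grip_force: 0.0
t 11.5 tcp [594.5 -16.6 188.5] yaw 8.1 open 85.4 F [-0.2 -0.  -0.9] grip 0.0
(590, 160, 185, 4) [0.005, -0.017, 0.136, 0.068, -0.585, 0.011]
(460, 308, 185, -1.6) [0.004, -0.018, 0.322, -0.292, -1.134, 0.006]
```

```bash
python3 -m pendant '[0,0,0.322,0,-0.9,0,1, 0,0,0.322,-0.2,-0.9,0,1, 0,0,0.322,-0.3,-0.9,0,1, 0,0,0.322,-0.3,-0.9,0,1, 0,0,0.322,-0.3,-0.9,0,1, 0,0,0.322,-0.3,-0.9,0,1, 0,0,0.322,-0.3,-0.9,0,1]'
python3 - <<'E'
from h import *
go((460,308,100,-1.6))
d=grab('top'); print(box(d,261,171,.115,.145,30)); 
save(d['image'][130:230,120:290],'t3.png',4)
s=grab('side'); save(s['image'][150:340,180:300],'s3.png',3.1)
W=cloud(s);hsv=cv2.cvtColor(s['image'],cv2.COLOR_RGB2HSV)
m=((hsv[...,0]<8)|(hsv[...,0]>172))&(hsv[...,1]>150)&(hsv[...,2]>60)
m[:270]=0;m[:,:190]=0;m[:,290:]=0
n,l,st,c=cv2.connectedComponentsWithStats(m.astype(np.uint8))
for k in range(1,n):
    if st[k,4]>8: P=W[l==k];print('red',st[k],np.nanmedian(P,0),np.nanmin(P,0),np.nanmax(P,0))
E
```

```text
t: 12.38
tool_pos: [0.4645, 0.2381, 0.1823]
tool_rot: [3.141, -0.044, -0.001]
contact_force: [0.6, -0.0, 0.2]
opening: 0.0852
grip_force: 0.0
t 12.38 tcp [464.5 238.1 182.3] yaw -1.6 open 85.2 F [ 0.6 -0.   0.2] grip 0.0
(460, 308, 100, -1.6) [0.001, 0.001, 0.0, -0.021, -0.233, 0.274]
(array([591.4, -14.2, 126.1,  84.6,  55.9,   8. ]), 515)
red [233 280  16  10  59] [0.45921212 0.27855016 0.04237007] [0.43638218 0.27265631 0.03319344] [0.47968224 0.28174917 0.04789591]
red [223 300  17   8  55] [0.4571759  0.33425063 0.04322561] [0.4367223  0.33019258 0.03288244] [0.47795995 0.3374743  0.04808729]
```

View pics/s3.png

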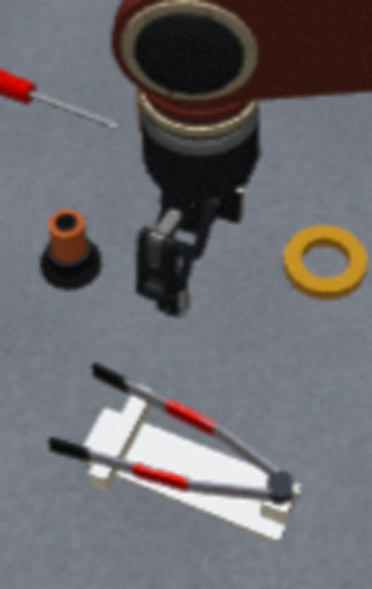

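View pics/t3.png

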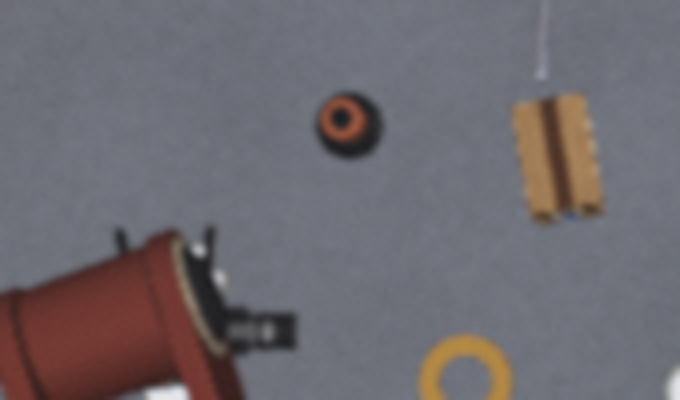

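The top view shows the finished column at crop (558,158), and the height map puts its top at 126 mm. The side view shows the tongs undisturbed, with red pads at crop (190,415) and (160,475), and the gripper at about (165,265) beside them.

Run:
```python
from h import *
d=load('top')
def ray(d,u,v,z):
    M=R.from_rotvec(np.ravel(d['rvec'])).as_matrix(); c=-M.T@np.ravel(d['tvec'])
    r=M.T@np.array([(u-d['cx'])/d['fx'],(v-d['cy'])/d['fy'],1]); return np.round((c+r*(z-c[2])/r[2])*1000,1)[:2]
f=lambda x,y,z:ray(d,130+x/6-.5,150+y/6-.5,z)
print('hinge',f(193,557,.046),'tips',f(123,245,.046),f(256,245,.046),'pads',f(138,395,.046),f(243,390,.046),'bush',f(453,60,.061))
s=load('side');W=cloud(s);q=W[...,2];
hs=cv2.cvtColor(s['image'],cv2.COLOR_RGB2HSV)
m=(hs[...,2]<60)&(q>.028)&(q<.07)&(W[...,0]>.3)&(W[...,0]<.56)&(W[...,1]>.24)&(W[...,1]<.38)
n,l,st,c=cv2.connectedComponentsWithStats(m.astype(np.uint8),connectivity=8)
for k in range(1,n):
    if st[k,4]>8:print('black',st[k],np.nanmedian(W[l==k],0))
m=(hs[...,0]<15)&(hs[...,1]>120)&(q>.03)&(q<.07)&(abs(W[...,0]-.63)<.03)&(abs(W[...,1]-.158)<.03)
P=W[m]; print('bush', np.nanmedian(P,0),np.nanmin(P,0),np.nanmax(P,0))
T=P[P[:,2]>.0595]; print(len(T),T.mean(0))
A=np.c_[2*P[:,:2],np.ones(len(P))]; S=P[P[:,2]<.056]; A=np.c_[2*S[:,:2],np.ones(len(S))]; print('cyl',np.linalg.lstsq(A,(S[:,:2]**2).sum(1),rcond=None)[0][:2])
```

```text
hinge [370.4 301.7] tips [537.5 336.9] [535.5 265.4] pads [457.1 329.9] [458.3 273.6] bush [630.  155.7]
black [210 268  11   8  45] [0.53178761 0.27076968 0.0404312 ]
black [196 292  13   6  49] [0.53211149 0.34102103 0.04159656]
black [267 309   7   3  12] [0.36608189 0.31300051 0.03869392]
bush [0.62473982 0.16532867 0.05689087] [0.61355518 0.14227366 0.03006109] [0.64674644 0.17496025 0.06255506]
33 [0.6317197  0.15899601 0.06067278]
cyl [0.62932361 0.15877607]
```

```bash
python3 -m pendant '[0,0,-0.037,-0.02,-0.215,0,1, 0,0,-0.037,-0.02,-0.215,0.1,1, 0,0,-0.037,-0.02,-0.215,0.3,1, 0,0,-0.037,-0.02,-0.215,0.3,1, 0,0,-0.037,-0.02,-0.215,0.3,1]' 20
python3 - <<'E'
from h import *
go((458,302.5,40,-.5),(458,302.5,14,-.5))
E
```

```text
t: 13.1
tool_pos: [0.4616, 0.3029, 0.0946]
tool_rot: [-3.141, 0.015, -0.002]
contact_force: [0.4, 0.9, -0.6]
opening: 0.0854
grip_force: 0.0
t 13.1 tcp [461.6 302.9  94.6] yaw -0.6 open 85.4 F [ 0.4  0.9 -0.6] grip 0.0
(458, 302.5, 40, -0.5) [-0.001, -0.003, -0.002, -0.012, 0.002, 0.182]
(458, 302.5, 14, -0.5) [-0.001, -0.003, -0.002, -0.013, 0.002, 0.269]
```

```bash
python3 -m pendant '[0,0,0,-0.007,0,0.1,1, 0,0,0,-0.007,0,0.18,1, 0,0,0,-0.007,0,0.265,1, 0,0,0,-0.007,0,0.265,1, 0,0,0,-0.007,0,0.265,1]'
python3 - <<'E'
from h import *
go((458,302.5,14,-.5))
s=grab('side'); save(s['image'][240:340,180:290],'s4.png',6)
E
```

```text
t: 13.72
tool_pos: [0.4603, 0.304, 0.0163]
tool_rot: [-3.14, 0.014, -0.006]
contact_force: [1.6, -0.6, 1.9]
opening: 0.0855
grip_force: 0.0
t 13.72 tcp [460.3 304.   16.3] yaw -0.5 open 85.5 F [ 1.6 -0.6  1.9] grip 0.0
(458, 302.5, 14, -0.5) [-0.004, -0.008, -0.0, -0.008, 0.005, 0.008]
```

View pics/s4.png

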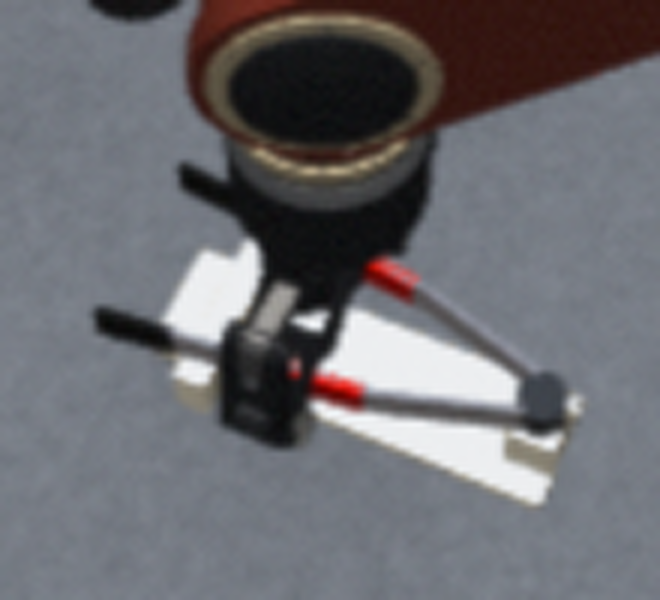

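The near finger stands outside the left red pad at crop (265,390), and the tongs are still seated on the rest. I'll squeeze to about 55 mm and lift.

```bash
python3 -m pendant '[0,0,0,-0.004,0.003,0,0.8, 0,0,0,-0.004,0.003,0,0.64, 0,0,0,-0.004,0.003,0,0.64, 0,0,0,-0.004,0.003,0,0.64, 0,0,0,-0.004,0.003,0,0.64]' 20
python3 - <<'E'
from h import *
go((458,302.5,120,-.5))
E
```

```text
t: 14.4
tool_pos: [0.4584, 0.3029, 0.0155]
tool_rot: [-3.14, 0.013, -0.005]
contact_force: [-0.1, -0.6, 6.6]
opening: 0.0547
grip_force: 6.1
t 14.4 tcp [458.4 302.9  15.5] yaw -0.5 open 54.7 F [-0.1 -0.6  6.6] grip 6.1
(458, 302.5, 120, -0.5) [-0.002, -0.006, 0.001, -0.0, 0.001, -0.348]
```

```bash
python3 -m pendant '[0,0,0,0,0,-0.03,0.64, 0,0,0,0,0,-0.08,0.64, 0,0,0,0,0,-0.15,0.64, 0,0,0,0,0,-0.25,0.64, 0,0,0,0,0,-0.35,0.64, 0,0,0,0,0,-0.35,0.64, 0,0,0,0,0,-0.35,0.64]'
python3 - <<'E'
from h import *
go((500,158,120,-.5))
s=grab('side'); save(s['image'][180:340,150:310],'s5.png',4)
W=cloud(s);hs=cv2.cvtColor(s['image'],cv2.COLOR_RGB2HSV);q=W[...,2]
m=(hs[...,2]<60)&(q>.1)&(q<.2)&(W[...,0]>.5)&(W[...,0]<.58)&(W[...,1]>.24)&(W[...,1]<.38)
n,l,st,c=cv2.connectedComponentsWithStats(m.astype(np.uint8))
for k in range(1,n):
    if st[k,4]>8:P=W[l==k];print('tip',st[k],np.nanmedian(P,0),np.nanmin(P,0),np.nanmax(P,0))
E
```

```text
t: 15.28
tool_pos: [0.4564, 0.302, 0.1176]
tool_rot: [3.141, -0.013, -0.002]
contact_force: [-0.4, -0.5, -0.5]
opening: 0.0546
grip_force: 4.1
t 15.28 tcp [456.4 302.  117.6] yaw -0.5 open 54.6 F [-0.4 -0.5 -0.5] grip 4.1
(500, 158, 120, -0.5) [0.001, 0.002, 0.001, 0.149, 0.479, -0.008]
tip [206 246  12   9  52] [0.53242673 0.27732908 0.14477449] [0.51614968 0.27311758 0.13391845] [0.54677531 0.27902942 0.14885364]
tip [194 266  14   8  60] [0.53063551 0.33235889 0.14335924] [0.51425834 0.32894033 0.13270633] [0.54646034 0.33518998 0.14866421]
```

View pics/s5.png

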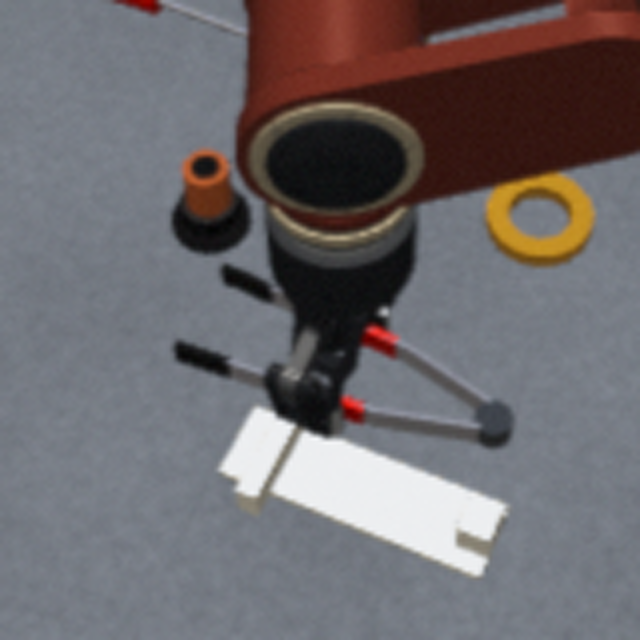

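The tongs are lifted level and open, with tips at crop (248,282) and (200,356) and the hinge at (492,422). The rest is clear.

```bash
python3 -m pendant '[0,0,0,0.04,0.1,0,0.64, 0,0,0,0.082,0.25,0,0.64, 0,0,0,0.082,0.4,0,0.64, 0,0,0,0.082,0.48,0,0.64, 0,0,0,0.082,0.48,0.1,0.64, 0,0,0,0.082,0.48,0.2,0.64, 0,0,0,0.082,0.48,0.28,0.64, 0,0,0,0.082,0.48,0.317,0.64, 0,0,0,0.082,0.48,0.317,0.64, 0,0,0,0.082,0.48,0.317,0.64]'
python3 - <<'E'
from h import *
go((555.5,157.8,22,-.5))
s=grab('side'); save(s['image'][170:290,150:310],'s6.png',4.5)
W=cloud(s);hs=cv2.cvtColor(s['image'],cv2.COLOR_RGB2HSV);q=W[...,2]
m=(hs[...,2]<60)&(q>.03)&(q<.07)&(W[...,0]>.53)&(W[...,0]<.585)&(W[...,1]>.1)&(W[...,1]<.21)
n,l,st,c=cv2.connectedComponentsWithStats(m.astype(np.uint8))
for k in range(1,n):
    if st[k,4]>8:P=W[l==k];print('tip',st[k],np.nanmedian(P,0),np.nanmin(P,0),np.nanmax(P,0))
E
```

```text
t: 16.58
tool_pos: [0.4811, 0.1583, 0.0242]
tool_rot: [-3.141, 0.013, -0.002]
contact_force: [0.1, 0.4, -1.3]
opening: 0.0547
grip_force: 4.1
t 16.57 tcp [481.1 158.3  24.2] yaw -0.5 open 54.7 F [ 0.1  0.4 -1.3] grip 4.1
(555.5, 157.8, 22, -0.5) [-0.001, -0.003, 0.001, 0.248, -0.0, 0.008]
tip [225 223  11   8  45] [0.55542291 0.13341513 0.04777687] [0.53967391 0.13121749 0.03877761] [0.57088405 0.13596984 0.05709931]
tip [216 239  12   7  46] [0.55376009 0.18920386 0.04901435] [0.53848139 0.18526176 0.03927086] [0.56995839 0.19233575 0.05575922]
```

View pics/s6.png

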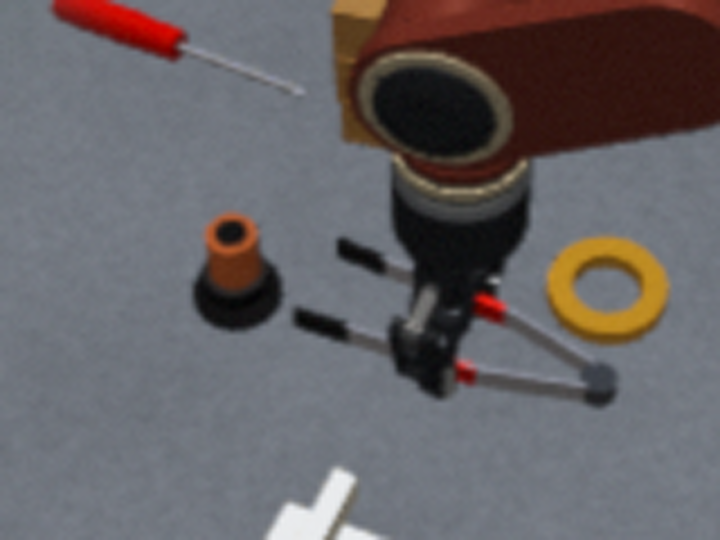

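The tips at crop (360,255) and (320,322) are lined up with the bushing at (232,250), which lies on the line between them. I'll advance 75 mm and squeeze.

```bash
python3 -m pendant '[0,0,0,0.06,0,0.004,0.64, 0,0,0,0.12,0,0.004,0.64, 0,0,0,0.18,0,0.004,0.64, 0,0,0,0.248,0,0.004,0.64, 0,0,0,0.248,0,0.004,0.64, 0,0,0,0.248,0,0.004,0.64]'
python3 - <<'E'
from h import *
go((555.5,157.8,22,-.5))
E
```

```text
t: 17.38
tool_pos: [0.5545, 0.1575, 0.0225]
tool_rot: [-3.142, 0.013, 0.0]
contact_force: [-0.2, -0.5, -1.1]
opening: 0.0547
grip_force: 4.1
t 17.38 tcp [554.5 157.5  22.5] yaw -0.5 open 54.7 F [-0.2 -0.5 -1.1] grip 4.1
(555.5, 157.8, 22, -0.5) [-0.0, 0.0, 0.001, 0.003, -0.001, 0.002]
```

```bash
python3 -m pendant '[0,0,0,0,0,0,0.56, 0,0,0,0,0,0,0.5, 0,0,0,0,0,0,0.4, 0,0,0,0,0,0,0.4, 0,0,0,0,0,0,0.4, 0,0,0,0,0,0,0.4]' 30
python3 - <<'E'
from h import *
go((555.5,157.8,22,-.5))
s=grab('side'); save(s['image'][170:290,150:310],'s7.png',4.5)
E
```

```text
t: 18.12
tool_pos: [0.5548, 0.1575, 0.0222]
tool_rot: [-3.142, 0.013, 0.0]
contact_force: [-1.3, 0.2, 0.3]
opening: 0.0431
grip_force: 30.6
t 18.12 tcp [554.8 157.5  22.2] yaw -0.5 open 43.1 F [-1.3  0.2  0.3] grip 30.6
(555.5, 157.8, 22, -0.5) [-0.0, 0.0, 0.001, 0.002, -0.001, 0.001]
```

View pics/s7.png

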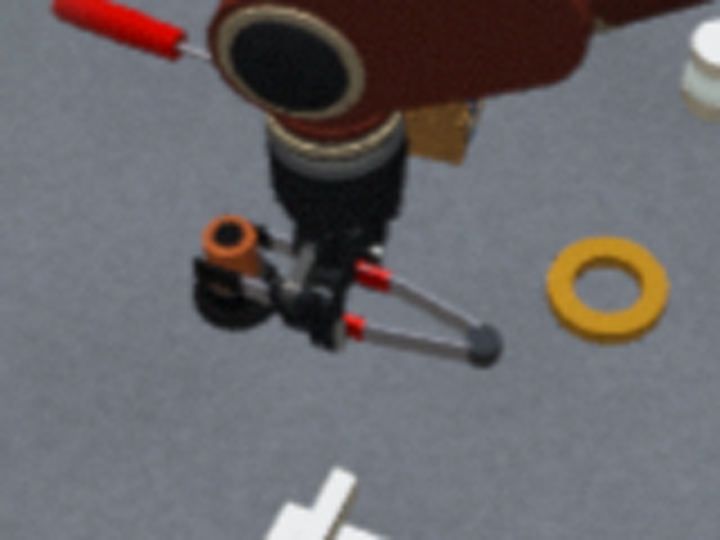

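The tips are closed on the bushing at crop (232,255), opening 43 mm, with the fingers well behind it. Lifting next.

```bash
python3 -m pendant '[0,0,0,0,0,-0.03,0.4, 0,0,0,0,0,-0.1,0.4, 0,0,0,0,0,-0.2,0.4, 0,0,0,0,0,-0.32,0.4, 0,0,0,0,0,-0.44,0.4, 0,0,0,0,0,-0.53,0.4, 0,0,0,0,0,-0.53,0.4, 0,0,0,0,0,-0.53,0.4]' 40
python3 - <<'E'
from h import *
go((516,-15,180,-.5))
E
```

```text
t: 19.18
tool_pos: [0.5543, 0.1574, 0.1806]
tool_rot: [3.141, -0.013, -0.001]
contact_force: [-0.5, 0.4, -1.7]
opening: 0.0431
grip_force: 42.7
t 19.18 tcp [554.3 157.4 180.6] yaw -0.5 open 43.1 F [-0.5  0.4 -1.7] grip 42.7
(516, -15, 180, -0.5) [0.0, 0.002, 0.001, -0.123, 0.576, 0.002]
```

```bash
python3 -m pendant '[0,0,0,-0.123,0.08,0,0.4, 0,0,0,-0.123,0.2,0,0.4, 0,0,0,-0.123,0.33,0,0.4, 0,0,0,-0.123,0.45,0,0.4, 0,0,0,-0.123,0.54,0,0.4, 0,0,0,-0.123,0.576,0,0.4, 0,0,0,-0.123,0.576,0,0.4, 0,0,0,-0.123,0.576,0,0.4, 0,0,0,-0.123,0.576,0,0.4, 0,0,0,-0.123,0.576,0,0.4]'
python3 - <<'E'
from h import *
go((516,-15,180,-.5))
s=grab('side'); save(s['image'][120:260,160:320],'s8.png',4.2)
W=cloud(s);hs=cv2.cvtColor(s['image'],cv2.COLOR_RGB2HSV)
m=(W[...,2]>.16)&(abs(W[...,0]-.59)<.04)&(abs(W[...,1]+.015)<.04)&(hs[...,1]>120)&(hs[...,0]<15)
print(m.sum(),np.nanmin(W[m],0),np.nanmax(W[m],0))
E
```

```text
t: 20.42
tool_pos: [0.5165, -0.0144, 0.1812]
tool_rot: [-3.141, 0.012, -0.0]
contact_force: [-0.0, -0.2, -2.6]
opening: 0.0433
grip_force: 42.7
t 20.43 tcp [516.5 -14.4 181.2] yaw -0.4 open 43.3 F [-0.  -0.2 -2.6] grip 42.7
(516, -15, 180, -0.5) [-0.0, -0.0, 0.002, -0.002, 0.002, 0.004]
114 [ 0.57666574 -0.03036897  0.18401405] [0.6079443  0.0087232  0.22116695]
```

View pics/s8.png

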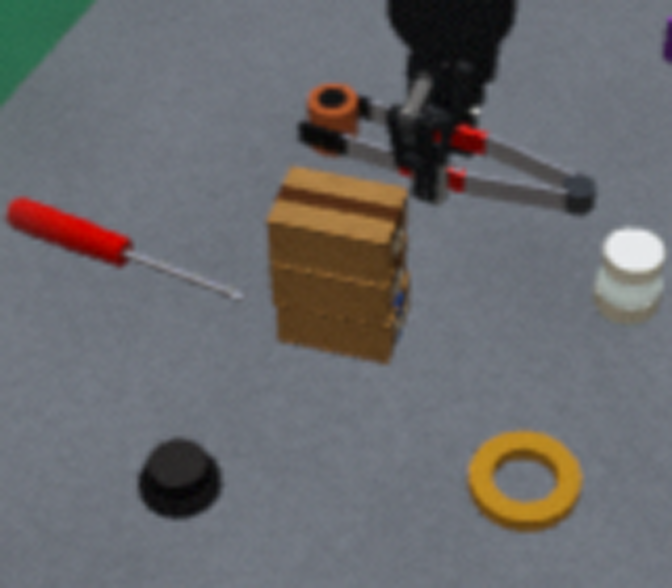

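The bushing is held in the tongs at crop (332,110), centred at about (592, -12, 202) mm. The column is square at (340,265) and the stand is empty.

```bash
python3 -c "
from station import ctrl; print(ctrl.finish_job())"
```

```text
the job is handed in; nothing more can be done
None
```

I handed the job in at about 20 s of the 62 s: both brown-taped cartons are stacked squarely on the blue one, and the tongs hold the bushing about 75 mm above the top carton, over the middle of the column; the hand-in gave no verdict.

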